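Test the twist-release stop button of a pottery wheel

TASK

Before the class starts, test the mushroom stop button on the pottery wheel's control deck: with the fingertips, push its head straight down until it clicks and stays down by itself, then push its lobes round clockwise (seen from above) until it springs back up, and let go so that the head is back up and turned back to where it began. Do it by pushing only: do not grip the head or force it. Leave the speed knob, the pots and the tools as they are.

Things in the scene. Friction and masses are not known exactly. Their poses are not given: they have to be found in the camera images.
- stop_top (a point): Centre of the top of the mushroom stop button's black head, on the button's upright axis: a round core 50 mm across, domed but nearly flat within 9 mm of the centre, and three lobes. The underside of core and lobes lies 24 mm lower. z is up, x points from the axis to one lobe (the others at +120 and -120 degrees). Sinks and turns with the head. White arrows on the top point clockwise.
- stop_lobe (a point): Centre of the top of one lobe of the head: 24 mm out from the button's axis along stop_top's x, 6 mm lower than stop_top. Each lobe is an upright cylinder 24 mm across and 18 mm tall with a domed top (sides upright for 13 mm from the underside), merged with the core; the head is 72 mm across over the lobes. Between the lobes are three notches open to the outside. Moves with the head.
- stop_foot (a point): Fixed point on the button's axis at the level of the case's top; the control plate round it is 1.5 mm higher. stop_top is 48 mm above it with the head up, about 40 mm latched down. A fixed collar 52 mm across and 12 mm high stands here, round a 25 mm stem under the head. At the head's height the room is free to 70 mm or more from the axis all round. Its x, y, z axes are the machine's.
- stop_press (a joint): How far the head is down, m: 0 up, 0.0115 at its lower stop. It resists with 3 N at first, rising to about 8 N at 4 to 5 mm; then the latch snaps in past about 8 mm and the head stays at about 0.008 when let go. Push it to 0.010 or more (10 N is enough, 30 N would be forcing it) to be sure. Pulling does not free it.
- stop_twist (a joint): How far the head is turned clockwise seen from above, rad: 0 at rest, at most 1.0, that way only. A spring turns it back to 0 when let go. With the head latched down, turning it past about 0.55 frees it and it springs up by itself; this takes some 0.07 N m, about 3 N on a lobe.
- wheel_machine: Tabletop pottery wheel, a fixed white steel case 340 (x) by 540 (y) by 118 mm high. Origin at the centre of its underside on the table; x to its back, y left, z up. Left (axis at y = 108 mm) a splash pan 314 mm across, rim 168 mm over the table. Right the control plate, 119.5 mm over the table: stop button at x -45, y -165, speed knob at x 85, y -118, a low rocker switch at x 118, y -212 mm.
- speed_knob_mark (a point): White mark on the top of the black speed knob, 16 mm off its axis. The knob is 36 mm across and rises 46 mm above the control deck; it turns and stays where it is left. Not to be turned.
- small_cup: Small bisque-fired cup, 66 mm across at the rim, 58 mm high, loose on the control deck, about 115 mm from the stop button's axis. Origin at the centre of its underside. To be left alone.
- loop_tool: Loop trimming tool, wooden handle 14 mm thick with a wire loop, 160 mm long, lying loose on the control deck along its front edge. Origin under its middle; its x axis runs along it towards the loop. To be left alone.
- pinch_bowl: Unfired clay bowl, 116 mm across, 52 mm high, loose on the table by the machine. Origin at the centre of its underside. To be left alone.
- wide_bowl: Unfired clay bowl, 140 mm across, 48 mm high, loose on the table by the machine. Origin at the centre of its underside. To be left alone.
- beaker: Bisque-fired beaker, 74 mm across, 105 mm high, loose on the table in front of the machine. Origin at the centre of its underside. To be left alone.
- scraper: Steel scraper with a wooden back, 90 by 67 mm, 12 mm high, loose on the table in front of the machine. Origin under the middle of its blade. To be left alone.

How it is judged:
By the outcome, as a careful person would: the job done as asked, in the order asked, and still so for the second after the job is handed in, with the robot touching nothing.
It also fails if it takes over 45 s, if anything falls off the work surface, if the arm or the gripper's body presses on something with over 40 N, if the wrist force passes 120 N, or if a joint passes its speed limit or range.

ROBOT

A 6-joint arm with a two-finger parallel gripper is mounted at the origin on the work surface. World frame = base frame: x ahead of the robot, y to its left, z up, the work surface at z = 0. Lengths are in m, angles in rad, forces in N, time in s.
With the tool pointing down it reaches from about 0.35 to 0.85 m from the base axis. Payload 8.1 kg.
Tool frame: the origin (TCP) lies at the very end of the fingers, on their centre line; the grasp point (between the pads) lies 19 mm behind it (grasp_offset is the distance from the TCP to the grasp point, in m); z points along the fingers, y is the direction in which the jaws open and shut (so a half turn about z gives the same grasp; the last joint's range is limited). The gripper opens to 93 mm and grips with 3 to 60 N. Pads are 15 mm wide; open, the fingers measure 128 mm over their backs; the gripper's body (75 mm by 188 mm) begins 65 mm behind the grasp point.
Start: joints at [1.235, 0.13, 1.488, -0, 1.523, -0.085], TCP at [0.149, 0.581, 0.219] pointing down, gripper open.
Joint ranges: [-2.96, 2.96], [-0.89, 2.26], [0.02, 2.5], [-1.34, 4.48], [0, 2.73], [-2.66, 2.66]. Speed limits (rad/s): [2.39, 2.39, 2.79, 3.14, 3.14, 3.14].

INTERFACE

Orientations are given as a rotation vector (axis times angle).
In Python, from plant import read_state, read_camera, close_job, search_frame, masks_of, grasp_offset gives the robot as it stands.
- The arm moves only by the tool drive_tool, never from a script. Its argument "plan" is a list of rows, each an object with "claw": the closure, from 0 (fully open) to 1 (shut); "linear": the shift along the tool's x, y, z in cm, a list of three; "angular": the turn, a rotation vector about the tool's x, y, z in degrees, a list of three. In form: [{"claw": claw, "linear": [tx, ty, tz], "angular": [ax, ay, az]}, ...]. A call has 1 to 12 rows; each row shifts and turns the commanded pose from where the row before left it, along the tool's axes as they then stand; what a row does not reach is not made up. A row lasts 1/8 s, in which the tool goes at most 62.5 mm and 10.7 degrees, less where a joint would pass 70% of its speed; a pose out of reach is approached as far as the arm can. A call is refused whole if a number of a shift passes 6.25 or a number of a turn 10.7, either way. A call with a gripper value outside its range is refused whole. The fingers move at their own pace and stop on an object; "newtons" is the grip in N (left out, the last holds). Time passes only in rows, so rows that do not move let the fingers close. It gives the time, the measured TCP pose, the force and the opening at its end, in the units of the state.
- read_state(): the state, without advancing time (a new reading comes with each control period).
- read_camera(name): name is "scene" or "top"; returns a dict with "pixels" (384x512x3 uint8, red, green, blue), "K" (3x3 intrinsics, pixels), "D" ([k1, k2, p1, p2, k3] as OpenCV has them; the pictures are not rectified), "xyz" and "attitude" of the camera in the world. Camera axes: x right, y up, looking along -z (the intrinsics and any distortion apply to the point x, -y, -z); pixel columns grow to the right and rows downward; lengths in m; the calibration is good to about 2 mm. A picture is of the moment at which its call begins. There is no depth.
- close_job(): hands the job in, once; it reports no verdict.
Trained networks look in a picture, given as the dict that the camera call returned (one of the last four; its "shot" number tells which), for a name from the list of things; names that differ only in an ending like _2 or _b are one class to them, and where a whole thing is asked for, a point or a joint stands for the part that bears it (a point fixed in the world has none). Each returns a list of dicts, best first, with "p" (0 to 1); they miss things now and then, are a little off and sometimes report something else, mostly with a low value. They report only what shows in the picture. A call takes as long as a camera call.
- search_frame(picture, label): "at" ([x, y, z] in m, in world coordinates, good to about 4 mm: the middle of the surface that is visible of it).
- masks_of(picture, label): "mask" (384x512 bool, what is visible of it).
The state is a dict: "t": time; "q": joint angles; "dq": joint speeds; "joint_torque": joint torques, N m; "tool_pos": TCP position; "orientation": TCP orientation; "force": force on the tool from outside, world axes, zero at the start; "wrist_torque": the same for the moment, N m; "opening": finger opening in m.
Only numpy, scipy, OpenCV 4.12 (cv2) and the standard library are available. Lean on these libraries where they do the work, as an engineer would, in place of code of your own. Each camera call takes 0.05 s, during which the arm holds its last target.

## Working session

There is one attempt and no reset: what is moved stays moved. The work goes in short steps, Python scripts to look and compute and a tool call to move; the robot and the scene stay as the last step left them, time stands still between calls to the robot, and variables do not carry over. Pictures are saved under pics/ and viewed, and the job is handed in when it is done.

Besides the shell and the picture viewer there is one more tool, called after "Call:" as name(argument=value, ...), one argument or row to a line, values as JSON. drive_tool: Moves the arm, as the interface text tells. Its arguments: {"type":"object","properties":{"plan":{"type":"array"},"newtons":{"type":"number"}},"required":["plan"]}

```bash
mkdir -p pics; ls
cat > h.py <<'E'
import numpy as np,cv2
from scipy.spatial.transform import Rotation as R
from plant import *
def rot(a):
    a=np.array(a,float)
    return a if a.shape==(3,3) else (R.from_quat(a).as_matrix() if a.size==4 else R.from_rotvec(a).as_matrix())
def proj(c,P):
    P=np.atleast_2d(P).astype(float);Rm=rot(c["attitude"])
    p=(P-np.array(c["xyz"]))@Rm*np.array([1,-1,-1])
    return cv2.projectPoints(p,np.zeros(3),np.zeros(3),np.array(c["K"],float),np.array(c["D"],float))[0][:,0]
def ray_z(c,uv,z):
    n=cv2.undistortPoints(np.array([[uv]],float),np.array(c["K"],float),np.array(c["D"],float))[0,0]
    d=rot(c["attitude"])@np.array([n[0],-n[1],-1]);o=np.array(c["xyz"],float)
    return o+d*(z-o[2])/d[2]
def save(c,n): cv2.imwrite("pics/"+n,c["pixels"][:,:,::-1])
E
python3 - <<'E'
from h import *
s=read_state();print({k:np.round(v,3) for k,v in s.items()}, grasp_offset)
for n in("scene","top"):
    c=read_camera(n);save(c,n+"0.png");print(n,c["xyz"],c["attitude"],c["K"],c["D"])
    for l in("stop_top","stop_lobe","stop_foot","speed_knob_mark","wheel_machine","small_cup","loop_tool"):
        print(l,[(np.round(d["at"],4),round(d["p"],2)) for d in search_frame(c,l)[:4]])
print(read_state()["t"])
E
```

```text
pics
{'t': np.float64(0.0), 'q': array([ 1.235,  0.131,  1.489, -0.   ,  1.523, -0.085]), 'dq': array([ 0.   , -0.001, -0.001, -0.   ,  0.003, -0.002]), 'joint_torque': array([ 1.0000e-03, -5.5982e+01, -4.9178e+01,  7.7000e-02,  3.5000e-02,
       -0.0000e+00]), 'tool_pos': array([0.149, 0.581, 0.218]), 'orientation': array([-3.930e-01, -3.117e+00,  3.000e-03]), 'force': array([ 0.403, -1.337, -0.063]), 'wrist_torque': array([-0.034, -0.029, -0.01 ]), 'opening': np.float64(0.093)} 0.0188
scene [ 1.24898572 -0.05470509  1.11991967] [0.47334968 0.46253909 1.51443122] [[460.1001195    0.         253.34248376]
 [  0.         460.1001195  194.18382892]
 [  0.           0.           1.        ]] [-0.15815398  0.          0.          0.          0.        ]
stop_top [(array([ 0.5786, -0.0495,  0.1575]), 0.72)]
stop_lobe [(array([ 0.5795, -0.0522,  0.1597]), 0.77)]
stop_foot [(array([ 0.5865, -0.0509,  0.1593]), 0.75)]
speed_knob_mark [(array([ 0.719 , -0.0369,  0.1498]), 0.71)]
wheel_machine [(array([0.7098, 0.1032, 0.1191]), 0.73), (array([ 0.6352, -0.1404,  0.1574]), 0.73)]
small_cup [(ar
[... 231 characters left out ...]
  346.85744129 192.53952815]
 [  0.           0.           1.        ]] [-0.05800831  0.          0.          0.          0.        ]
stop_top [(array([ 0.5699, -0.0524,  0.1618]), 0.56)]
stop_lobe [(array([ 0.5673, -0.0484,  0.1634]), 0.8)]
stop_foot [(array([ 0.5693, -0.0529,  0.1606]), 0.78), (array([ 0.646 , -0.1449,  0.1477]), 0.73), (array([ 0.4824, -0.0213,  0.131 ]), 0.21)]
speed_knob_mark [(array([0.6472, 0.1056, 0.1194]), 0.68), (array([ 0.7091, -0.0338,  0.1533]), 0.66)]
wheel_machine [(array([ 0.571 , -0.0493,  0.1605]), 0.49)]
small_cup [(array([ 0.6462, -0.1485,  0.1485]), 0.68), (array([0.4671, 0.3082, 0.0648]), 0.33)]
loop_tool [(array([ 0.4822, -0.0206,  0.1275]), 0.85)]
0.8
```

View images.

Run:
```python
from h import *
a=cv2.imread("pics/scene0.png");b=cv2.imread("pics/top0.png")
# crops
import sys
cv2.imwrite("pics/sc.png",cv2.resize(a[130:330,120:380],None,fx=3,fy=3)[:600,:780])
cv2.imwrite("pics/tc.png",cv2.resize(b[80:280,180:440],None,fx=3,fy=3)[:600,:780])
```

```text
(no output)
```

View pics/scene0.png

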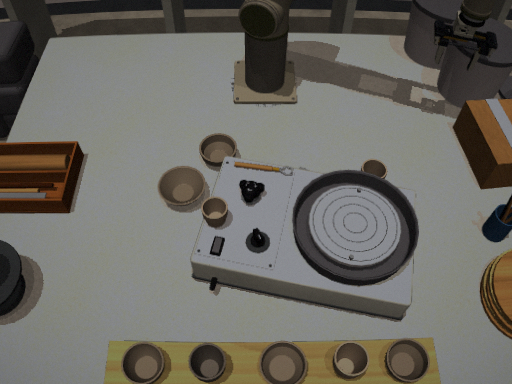

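View pics/top0.png

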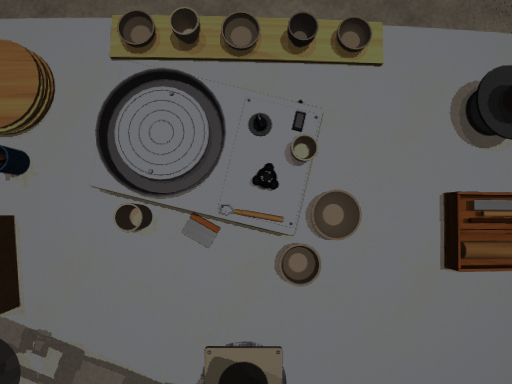

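Run:
```python
from h import *
a=cv2.imread("pics/scene0.png");b=cv2.imread("pics/top0.png")
x=cv2.resize(a[170:210,230:270],(400,400),interpolation=cv2.INTER_CUBIC)
y=cv2.resize(b[155:195,245:285],(400,400),interpolation=cv2.INTER_CUBIC)
o=np.hstack([x,y]).astype(float)
o=255*(o/255)**.5
cv2.imwrite("pics/z.png",o.astype(np.uint8))
```

```text
(no output)
```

View pics/z.png

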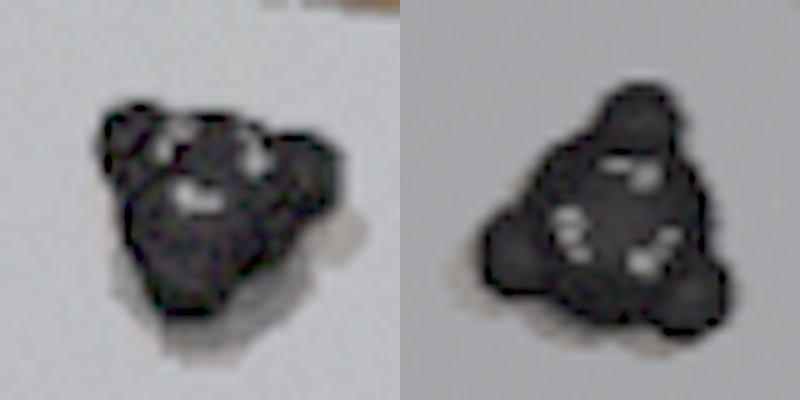

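View pics/tc.png

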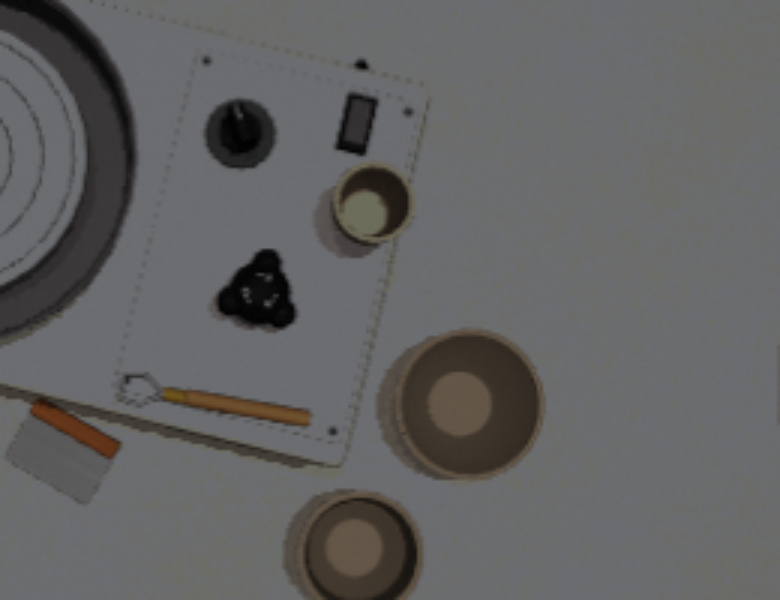

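```bash
cat > fit.py <<'E'
from h import *
from scipy.optimize import minimize
t=np.linspace(0,2*np.pi,24,endpoint=False);circ=np.c_[np.cos(t),np.sin(t)]
S=8
def cyl(cx,cy,prof): return np.vstack([np.c_[circ*r+[cx,cy],np.full(24,z)] for r,z in prof])
def render(c,x,y,yaw,zt,box):
    u0,v0,w,h=box;im=np.zeros((h*S,w*S),np.uint8)
    parts=[cyl(x,y,[(.025,zt-.024),(.025,zt-.004),(.015,zt-.001)])]
    for k in range(3):
        a=yaw+k*2*np.pi/3
        parts.append(cyl(x+.024*np.cos(a),y+.024*np.sin(a),[(.012,zt-.024),(.012,zt-.011),(.0095,zt-.0075),(.005,zt-.006)]))
    for P in parts:
        uv=(proj(c,P)-[u0,v0]+.5)*S
        cv2.fillConvexPoly(im,cv2.convexHull(uv.astype(np.float32)).astype(np.int32),1)
    return cv2.resize(im.astype(np.float32),(w,h),interpolation=cv2.INTER_AREA)
def fit(cs,boxes,x0,zt=.166,sep=False,bg=None):
    obs=[]
    for c,(u,v,w,h) in zip(cs,boxes):
        g=c["pixels"][v:v+h,u:u+w].astype(float).mean(2);b=np.percentile(g,90)
        m=np.clip((0.62*b-g)/(0.5*b)+0.0,0,1);m=(g<.5*b).astype(np.float32)
        # fill arrows
        m=cv2.morphologyEx(m,cv2.MORPH_CLOSE,np.ones((3,3)))
        obs.append(m)
    def cost(p):
        return sum(((render(c,p[0],p[1],p[2],zt,b)-o)**2).sum() for c,o,b in zip(cs,obs,boxes))
    best=None
    for y in np.radians([0,30,60,90]):
        r=minimize(cost,[x0[0],x0[1],y],method="Nelder-Mead",options=dict(initial_simplex=np.array([[x0[0],x0[1],y],[x0[0]+.008,x0[1],y],[x0[0],x0[1]+.008,y],[x0[0],x0[1],y+.4]]),xatol=1e-5))
        if best is None or r.fun<best.fun: best=r
    return best,obs
E
python3 - <<'E'
from fit import *
cs=[read_camera("scene"),read_camera("top")];bx=[(225,165,50,50),(240,150,50,50)]
for sel in([0],[1],[0,1]):
    r,o=fit([cs[i] for i in sel],[bx[i] for i in sel],(.574,-.051));print(sel,np.round(r.x,4),np.degrees(r.x[2])%120,r.fun,[m.sum() for m in o])
# machine yaw via mask and corners: print plate corner screw positions
c=cs[1]
for uv in [(180+207/3,80+61/3),(180+408/3,80+112/3),(180+333/3,80+431/3)]:print(ray_z(c,uv,.1195))
print(proj(cs[0],[[r.x[0],r.x[1],.166]]),proj(cs[1],[[r.x[0],r.x[1],.166]]))
E
```

```text
[0] [ 0.5784 -0.0516 -0.1177] 113.25645551435989 127.126220703125 [np.float32(534.0)]
[1] [ 0.572  -0.0519 -0.2254] 107.0831392785557 15.498046875 [np.float32(472.0)]
[0, 1] [ 0.5735 -0.0524 -0.2236] 107.18595230280634 183.123291015625 [np.float32(534.0), np.float32(472.0)]
[ 0.77253613 -0.00763361  0.1195    ]
[ 0.73235646 -0.18015592  0.1195    ]
[ 0.45977837 -0.11778735  0.1195    ]
[[250.52766191 185.76741757]] [[266.48963371 176.3048214 ]]
```

Run:
```python
from fit import *
c=read_camera("scene")
import fit as F
bx=(232,172,40,35)
import types
src=open('fit.py').read().replace(".5*b).astype","TH*b).astype")
for TH in(.2,.25,.3,.4):
    ns={'TH':TH};exec(src,ns);r,o=ns['fit']([c],[bx],(.574,-.051));print(TH,np.round(r.x,4),np.degrees(r.x[2])%120,r.fun,o[0].sum())
```

```text
0.2 [ 0.5743 -0.0526 -0.2364] 106.45375687058832 43.289794921875 364.0
0.25 [ 0.5747 -0.0525 -0.2322] 106.69774234582886 30.291259765625 379.0
0.3 [ 0.5751 -0.0522  1.8692] 107.09840270688831 28.86279296875 394.0
0.4 [ 0.5775 -0.052   1.9377] 111.02258526538851 33.02978515625 423.0
```

```bash
cat >> h.py <<'E'
def delta(target,yaw_y=None):
    s=read_state();Rm=R.from_rotvec(s["orientation"]).as_matrix()
    print("t",round(s["t"],2),"tcp",np.round(s["tool_pos"],4),"ydir",np.round(np.degrees(np.arctan2(Rm[1,1],Rm[0,1])),2),"tilt",np.round(Rm[:2,2],4),"F",np.round(s["force"],2),"T",np.round(s["wrist_torque"],3),"op",round(float(s["opening"]),4))
    if yaw_y is not None:
        a=np.radians(yaw_y);y=np.array([np.cos(a),np.sin(a),0]);z=np.array([0,0,-1.]);x=np.cross(y,z);Rm=np.c_[x,y,z]
    print("tool delta cm",np.round(100*Rm.T@(np.array(target)-s["tool_pos"]),2))
E
python3 -c "
from h import *
delta([.5735,-.052,.19],85.6)"
```

```text
t 0.95 tcp [0.1489 0.5813 0.2186] ydir 75.63 tilt [-0.  0.] F [0.11 0.02 0.13] T [-0.019  0.024 -0.045] op 0.0932
tool delta cm [-47.19 -59.88   2.86]
```

Call:
drive_tool(
  plan=[
    {"claw": 1,"linear": [0,0,-2],"angular": [0,0,-10]},
    {"claw": 1,"linear": [-3.6,-4.6,0],"angular": [0,0,0]},
    {"claw": 1,"linear": [-3.6,-4.6,0],"angular": [0,0,0]},
    {"claw": 1,"linear": [-3.6,-4.6,0],"angular": [0,0,0]},
    {"claw": 1,"linear": [-3.6,-4.6,0],"angular": [0,0,0]},
    {"claw": 1,"linear": [-3.6,-4.6,0],"angular": [0,0,0]},
    {"claw": 1,"linear": [-3.6,-4.6,0],"angular": [0,0,0]},
    {"claw": 1,"linear": [-3.6,-4.6,0],"angular": [0,0,0]},
    {"claw": 1,"linear": [-3.6,-4.6,0],"angular": [0,0,0]},
    {"claw": 1,"linear": [-3.6,-4.6,0],"angular": [0,0,0]},
    {"claw": 1,"linear": [-3.6,-4.6,0],"angular": [0,0,0]},
    {"claw": 1,"linear": [-3.6,-4.6,0],"angular": [0,0,0]},
  ],
  newtons=10,
)

```text
t: 2.45
tool_pos: [0.5061, 0.0447, 0.239]
orientation: [0.12, 3.138, 0.0]
force: [0.6, 0.1, 0.3]
opening: 0.0004
```

```bash
python3 -c "
from h import *
delta([.5735,-.052,.185])"
```

```text
t 2.45 tcp [0.5061 0.0447 0.239 ] ydir 85.62 tilt [0.0009 0.0002] F [0.62 0.13 0.29] T [ 0.07   0.025 -0.027] op 0.0004
tool delta cm [-7.45 -9.13  5.4 ]
```

Call:
drive_tool(
  plan=[
    {"claw": 1,"linear": [-2.5,-3.0,0],"angular": [0,0,0]},
    {"claw": 1,"linear": [-2.5,-3.1,1.5],"angular": [0,0,0]},
    {"claw": 1,"linear": [-2.45,-3.0,3.9],"angular": [0,0,0]},
    {"claw": 1,"linear": [0,0,0],"angular": [0,0,0]},
    {"claw": 1,"linear": [0,0,0],"angular": [0,0,0]},
  ],
)

```text
t: 3.08
tool_pos: [0.5724, -0.0496, 0.185]
orientation: [-0.12, -3.139, -0.001]
force: [-0.2, -0.2, 0.1]
opening: 0.0005
```

Run:
```python
from h import *
delta([.5735,-.052,.166])
for n in("scene","top"):
    c=read_camera(n);u=proj(c,[read_state()["tool_pos"],[.5735,-.052,.166]]);print(n,u)
    x,y=u[1].astype(int);p=c["pixels"][y-40:y+40,x-40:x+40,::-1]
    globals()[n]=cv2.resize(p,(400,400),interpolation=cv2.INTER_CUBIC)
cv2.imwrite("pics/a1.png",(255*(np.hstack([scene,top])/255)**.6).astype(np.uint8))
```

```text
t 3.08 tcp [ 0.5724 -0.0496  0.185 ] ydir 85.61 tilt [-0.0002  0.0004] F [-0.22 -0.23  0.08] T [ 0.017 -0.028 -0.046] op 0.0005
tool delta cm [-0.12 -0.23  1.9 ]
scene [[251.7829622  180.9562842 ]
 [250.69711224 185.76693077]]
top [[265.50636552 175.60670948]
 [266.30951342 176.30188998]]
```

View pics/a1.png

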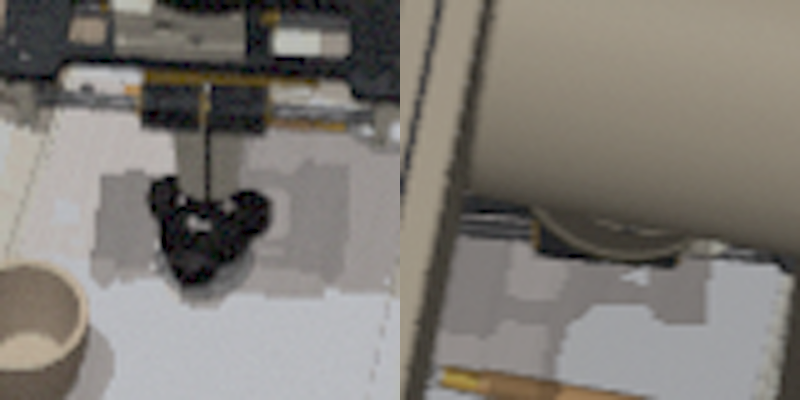

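Call:
drive_tool(
  plan=[
    {"claw": 1,"linear": [-0.1,-0.2,0.5],"angular": [0,0,0]},
    {"claw": 1,"linear": [0,0,0.7],"angular": [0,0,0]},
    {"claw": 1,"linear": [0,0,0.4],"angular": [0,0,0]},
    {"claw": 1,"linear": [0,0,0.3],"angular": [0,0,0]},
    {"claw": 1,"linear": [0,0,0.2],"angular": [0,0,0]},
    {"claw": 1,"linear": [0,0,0],"angular": [0,0,0]},
  ],
)

```text
t: 3.92
tool_pos: [0.5732, -0.0518, 0.164]
orientation: [-0.12, -3.139, -0.0]
force: [-4.2, 0.7, 5.1]
opening: 0.0008
```

Call:
drive_tool(
  plan=[
    {"claw": 1,"linear": [0,0,0.2],"angular": [0,0,0]},
    {"claw": 1,"linear": [0,0,0.2],"angular": [0,0,0]},
    {"claw": 1,"linear": [0,0,0.2],"angular": [0,0,0]},
    {"claw": 1,"linear": [0,0,0.1],"angular": [0,0,0]},
  ],
)

```text
t: 4.42
tool_pos: [0.5735, -0.0519, 0.1573]
orientation: [0.12, 3.139, 0.0]
force: [-3.2, 0.9, 6.0]
opening: 0.0007
```

Call:
drive_tool(
  plan=[
    {"claw": 1,"linear": [0,0,0.1],"angular": [0,0,0]},
    {"claw": 1,"linear": [0,0,0],"angular": [0,0,0]},
  ],
)

```text
t: 4.68
tool_pos: [0.5735, -0.0519, 0.1564]
orientation: [0.12, 3.139, 0.0]
force: [-2.6, 1.2, 6.6]
opening: 0.0007
```

Call:
drive_tool(
  plan=[
    {"claw": 1,"linear": [0,0,0.1],"angular": [0,0,0]},
    {"claw": 1,"linear": [0,0,0],"angular": [0,0,0]},
  ],
)

```text
t: 4.92
tool_pos: [0.5736, -0.0519, 0.1555]
orientation: [0.12, 3.139, 0.0]
force: [-4.8, 1.7, 7.7]
opening: 0.0003
```

Call:
drive_tool(
  plan=[
    {"claw": 1,"linear": [0,0,-0.3],"angular": [0,0,0]},
    {"claw": 1,"linear": [0,0,-0.8],"angular": [0,0,0]},
    {"claw": 1,"linear": [0,0,-1.5],"angular": [0,0,0]},
    {"claw": 1,"linear": [0,0,0],"angular": [0,0,0]},
  ],
)

```text
t: 5.42
tool_pos: [0.5746, -0.0522, 0.1828]
orientation: [0.12, 3.136, -0.001]
force: [0.6, -0.7, -1.0]
opening: 0.0005
```

```bash
cat > look.py <<'E'
from h import *
import sys
def look(name,z):
    c=read_camera("scene");u=proj(c,[[.5735,-.052,.166]])[0]
    x,y=u.astype(int);p=c["pixels"][y-25:y+25,x-25:x+25,::-1]
    cv2.imwrite("pics/"+name,(255*(cv2.resize(p,(500,500),interpolation=cv2.INTER_CUBIC)/255)**.6).astype(np.uint8))
    src=open('fit.py').read().replace(".5*b).astype","TH*b).astype")
    for zt in z:
        ns={'TH':.28};exec(src,ns);r,o=ns['fit']([c],[(232,172,40,35)],(.574,-.051),zt);print(zt,np.round(r.x,4),np.degrees(r.x[2])%120,r.fun)
E
python3 - <<'E'
from look import *
look("b1.png",[.166,.158])
delta(np.array([.5735,-.052,.185])+.045*np.array([.0767,.997,0])-.033*np.array([.997,-.0767,0]))
E
```

```text
0.166 [ 0.5795 -0.0528  1.8853] 108.01816992721062 89.74853515625
0.158 [ 0.5741 -0.0526 -0.226 ] 107.04854061930233 85.369873046875
t 5.47 tcp [ 0.5741 -0.0521  0.1818] ydir 85.62 tilt [ 0.0021 -0.0004] F [ 0.08 -0.86 -0.41] T [0.023 0.055 0.018] op 0.0005
tool delta cm [ 3.36  4.51 -0.33]
```

View pics/b1.png

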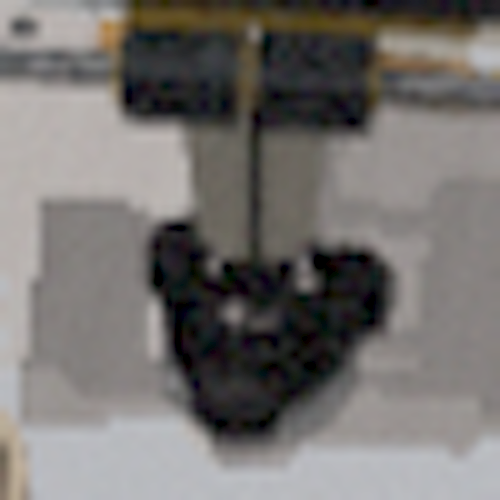

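Call:
drive_tool(
  plan=[
    {"claw": 1,"linear": [1.4,1.5,-0.3],"angular": [0,0,0]},
    {"claw": 1,"linear": [2.0,3.0,0],"angular": [0,0,0]},
    {"claw": 1,"linear": [0,0,0],"angular": [0,0,0]},
    {"claw": 1,"linear": [0,0,0],"angular": [0,0,0]},
  ],
)

```text
t: 5.98
tool_pos: [0.543, -0.0048, 0.1835]
orientation: [0.119, 3.139, -0.001]
force: [0.4, -0.6, -0.5]
opening: 0.0006
```

Run:
```python
from look import *
look("b2.png",[.166,.158])
delta(np.array([.5735,-.052,.139])+.045*np.array([.0767,.997,0])-.033*np.array([.997,-.0767,0]))
```

```text
0.166 [ 0.5799 -0.0526  1.8702] 107.15197628953332 43.119140625
0.158 [ 0.5741 -0.0526  1.8685] 107.05859294168174 37.789794921875
t 6.03 tcp [ 0.5432 -0.005   0.1835] ydir 85.62 tilt [ 0.0001 -0.0004] F [ 0.72 -1.04  0.4 ] T [-0.038 -0.034  0.014] op 0.0003
tool delta cm [-0.08  0.05  4.45]
```

View pics/b2.png

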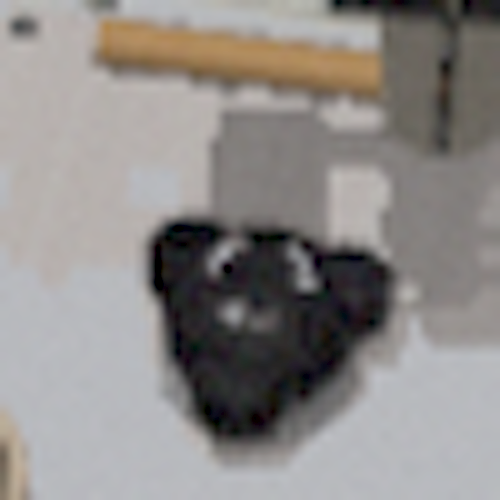

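The head is latched down, not turned, and the fingers are clear of it (shown at about (440,100) in the crop). I'll lower beside the left lobe and start pushing.

Call:
drive_tool(
  plan=[
    {"claw": 1,"linear": [0,0,1.5],"angular": [0,0,0]},
    {"claw": 1,"linear": [0,0,1.5],"angular": [0,0,0]},
    {"claw": 1,"linear": [0,0,1.0],"angular": [0,0,0]},
    {"claw": 1,"linear": [0,0,0.4],"angular": [0,0,0]},
    {"claw": 1,"linear": [-0.4,0,0],"angular": [0,0,0]},
    {"claw": 1,"linear": [-0.4,0,0],"angular": [0,0,0]},
    {"claw": 1,"linear": [-0.3,0,0],"angular": [0,0,0]},
    {"claw": 1,"linear": [0,0,0],"angular": [0,0,0]},
  ],
)

```text
t: 7.02
tool_pos: [0.5544, -0.0047, 0.14]
orientation: [0.119, 3.139, 0.002]
force: [-0.5, 3.4, 1.5]
opening: 0.0007
```

Run:
```python
from look import *
look("b3.png",[.158])
delta(np.array([.5735,-.052,.139])+.045*np.array([.0767,.997,0])-.009*np.array([.997,-.0767,0]))
```

```text
0.158 [ 0.5737 -0.0524  1.7906] 102.5939446862517 119.150146484375
t 7.08 tcp [ 0.5544 -0.0047  0.14  ] ydir 85.65 tilt [0.001  0.0008] F [-0.4   4.62  1.72] T [0.808 0.063 0.086] op 0.0005
tool delta cm [-1.37 -0.07  0.1 ]
```

View pics/b3.png

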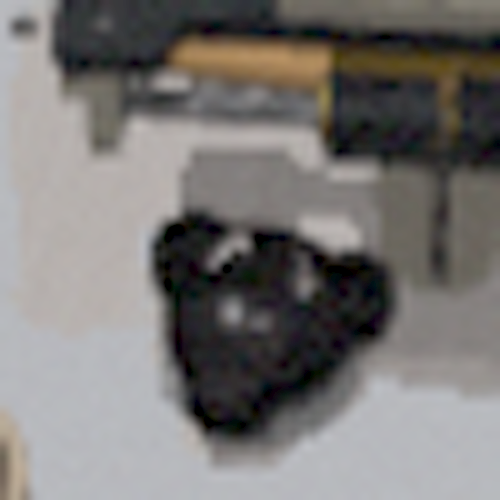

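Call:
drive_tool(
  plan=[
    {"claw": 1,"linear": [0.6,0,0],"angular": [0,0,0]},
    {"claw": 1,"linear": [0,-0.4,0.1],"angular": [0,0,0]},
    {"claw": 1,"linear": [-0.3,0,0],"angular": [0,0,0]},
    {"claw": 1,"linear": [-0.3,0,0],"angular": [0,0,0]},
    {"claw": 1,"linear": [0,0,0],"angular": [0,0,0]},
  ],
)

```text
t: 7.7
tool_pos: [0.5533, -0.0085, 0.1384]
orientation: [-0.12, -3.138, -0.002]
force: [-3.3, 3.8, 1.4]
opening: 0.0006
```

Run:
```python
from look import *
look("b4.png",[.158])
delta(np.array([.5735,-.052,.139])+.041*np.array([.0767,.997,0])-.009*np.array([.997,-.0767,0]))
```

```text
0.158 [ 0.5734 -0.0528  1.6503] 94.5563238342858 131.606201171875
t 7.75 tcp [ 0.5534 -0.0085  0.1384] ydir 85.64 tilt [-0.001   0.0015] F [-4.09  4.33  1.96] T [0.792 0.481 0.008] op 0.0002
tool delta cm [-1.44 -0.09 -0.06]
```

View pics/b4.png

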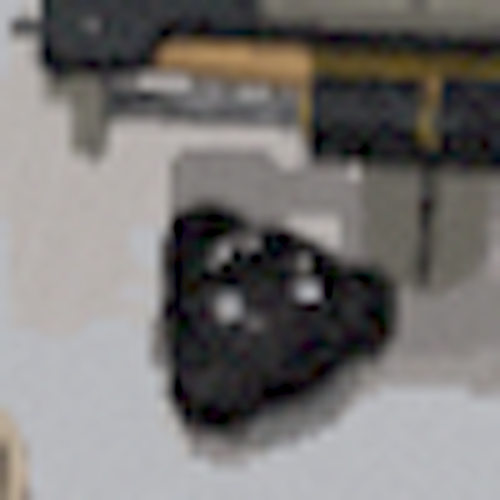

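Call:
drive_tool(
  plan=[
    {"claw": 1,"linear": [-0.3,0.1,0],"angular": [0,0,0]},
    {"claw": 1,"linear": [-0.3,0.1,0],"angular": [0,0,0]},
    {"claw": 1,"linear": [0,0,0],"angular": [0,0,0]},
  ],
)

```text
t: 8.12
tool_pos: [0.5599, -0.0069, 0.1385]
orientation: [-0.119, -3.139, -0.002]
force: [-1.7, 4.0, 1.7]
opening: 0.0007
```

Run:
```python
from look import *
look("b5.png",[.158])
delta(np.array([.5735,-.052,.139])+.043*np.array([.0767,.997,0])-.009*np.array([.997,-.0767,0]))
```

```text
0.158 [ 0.5741 -0.0524 -0.6845] 80.78150172289563 177.2109375
t 8.18 tcp [ 0.5599 -0.007   0.1385] ydir 85.65 tilt [-0.0001  0.0011] F [-1.77  4.3   0.32] T [0.855 0.207 0.06 ] op 0.0006
tool delta cm [-0.8  -0.08 -0.05]
```

View pics/b5.png

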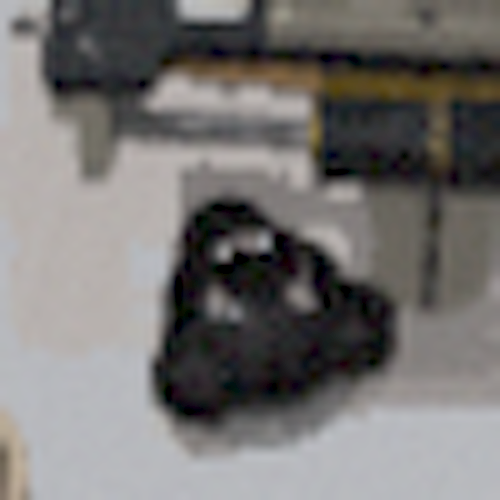

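Call:
drive_tool(
  plan=[
    {"claw": 1,"linear": [-0.3,0,0],"angular": [0,0,0]},
    {"claw": 1,"linear": [-0.3,0,0],"angular": [0,0,0]},
    {"claw": 1,"linear": [0,0,0],"angular": [0,0,0]},
  ],
)

```text
t: 8.55
tool_pos: [0.5666, -0.007, 0.1396]
orientation: [0.119, 3.138, 0.003]
force: [-1.8, 7.4, 5.4]
opening: 0.0006
```

Run:
```python
from look import *
look("b6.png",[.158,.166])
delta(np.array([.5735,-.052,.139])+.043*np.array([.0767,.997,0])-.009*np.array([.997,-.0767,0]))
```

```text
0.158 [ 0.5729 -0.0527  1.1718] 67.14061349184637 194.810302734375
0.166 [ 0.5786 -0.0525  1.1732] 67.22159922494026 198.427490234375
t 8.6 tcp [ 0.5665 -0.007   0.1395] ydir 85.66 tilt [0.0017 0.0019] F [-1.56  8.9   5.36] T [1.335 0.186 0.005] op 0.0002
tool delta cm [-0.14 -0.13  0.05]
```

View pics/b6.png

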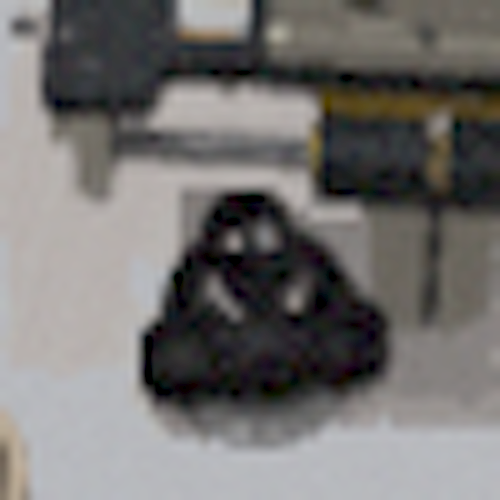

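Call:
drive_tool(
  plan=[
    {"claw": 1,"linear": [0,0,-0.3],"angular": [0,0,0]},
    {"claw": 1,"linear": [0,0,-0.3],"angular": [0,0,0]},
    {"claw": 1,"linear": [0,0,0],"angular": [0,0,0]},
  ],
)

```text
t: 8.98
tool_pos: [0.5662, -0.007, 0.1454]
orientation: [0.119, 3.138, 0.003]
force: [-1.1, 8.0, 3.4]
opening: 0.0004
```

Run:
```python
from look import *
look("b7.png",[.158,.166])
delta(np.array([.5735,-.052,.139])+.043*np.array([.0767,.997,0])-.009*np.array([.997,-.0767,0]))
```

```text
0.158 [ 0.5692 -0.0527  1.1826] 67.75617173534339 171.856201171875
0.166 [ 0.575  -0.0529  1.1999] 68.75155335578118 174.81787109375
t 9.03 tcp [ 0.5661 -0.007   0.1452] ydir 85.66 tilt [0.001  0.0019] F [-0.81  7.75  2.69] T [1.326 0.195 0.005] op 0.0003
tool delta cm [-0.18 -0.13  0.62]
```

View pics/b7.png

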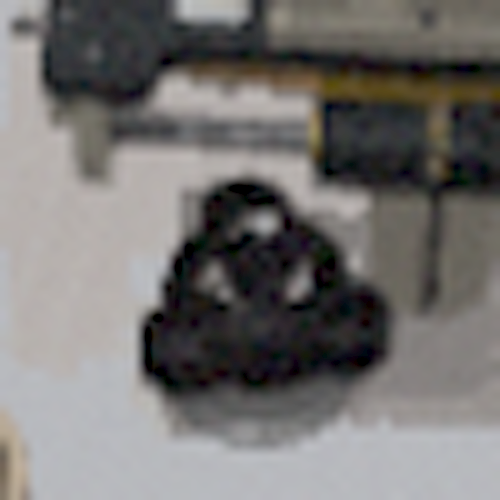

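Call:
drive_tool(
  plan=[
    {"claw": 1,"linear": [0,0,-0.3],"angular": [0,0,0]},
    {"claw": 1,"linear": [0.4,0,0],"angular": [0,0,0]},
    {"claw": 1,"linear": [0.5,0,0],"angular": [0,0,0]},
    {"claw": 1,"linear": [0.6,0.1,0],"angular": [0,0,0]},
    {"claw": 1,"linear": [0.8,0.4,0],"angular": [0,0,0]},
    {"claw": 1,"linear": [0.8,0.8,0],"angular": [0,0,0]},
    {"claw": 1,"linear": [0,0,-2],"angular": [0,0,0]},
    {"claw": 1,"linear": [0,0,-4],"angular": [0,0,0]},
    {"claw": 1,"linear": [0,3,-1],"angular": [0,0,0]},
    {"claw": 1,"linear": [0,4,0],"angular": [0,0,0]},
    {"claw": 1,"linear": [0,0,0],"angular": [0,0,0]},
    {"claw": 1,"linear": [0,0,0],"angular": [0,0,0]},
  ],
)

```text
t: 10.52
tool_pos: [0.5414, 0.0767, 0.2186]
orientation: [0.118, 3.138, -0.001]
force: [0.3, -1.8, -0.4]
opening: 0.0004
```

Run:
```python
from look import *
look("b8.png",[.158,.166])
c=read_camera("scene");save(c,"s8.png");delta([0,0,0])
```

```text
0.158 [ 0.5692 -0.0524  1.8801] 107.7220530916461 23.902099609375
0.166 [ 0.5748 -0.0526  1.8787] 107.63992468550128 28.737548828125
t 10.62 tcp [0.5412 0.0761 0.2181] ydir 85.6 tilt [ 0.0004 -0.0003] F [ 0.74 -0.02 -0.06] T [ 0.021  0.028 -0.034] op 0.0002
tool delta cm [ 53.39 -11.74  21.79]
```

View pics/b8.png

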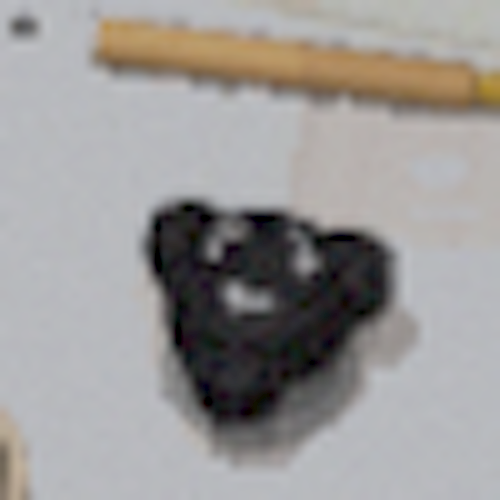

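View pics/s8.png

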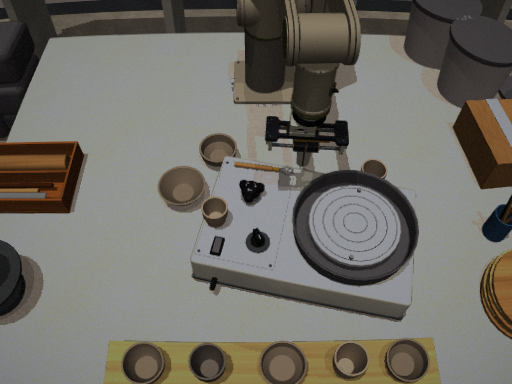

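```bash
python3 -c "
from plant import *
print(close_job())"
```

```text
the job is handed in; nothing more can be done
None
```

The stop button test is done and handed in at about 10.6 s. I pushed the head down with the closed fingertips and it stayed down. I then pushed one lobe clockwise until the head freed, let it turn back, and moved clear.

- **Press:** I pushed straight down to about 10.5 mm with roughly 8 N. After I lifted off, the picture showed the head still down and not turned.
- **Turn:** I turned it about 0.70 rad, with the force staying under about 11 N.
- **Release:** At 0.70 rad the head had freed but had not visibly risen, held by friction against my fingertips. It came up as I raised the fingers a few millimetres.
- **Final check:** In the scene camera the head is up and back to its starting angle, 107.6° against 107.1° at the start, which is within the measuring error. I saw no change in the knob, pots or tools, and the arm touches nothing.

Two checks were less clean. My first push touched the lobe too far out, so I backed off about 6 mm and moved in before pushing again. Also, the outline fit could not tell head up from head down by its quality alone. I judged the height by which assumption gave the known axis position, and by eye.

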